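# Zero the coating gauge and hold it on the marked spot

### The job

Take the coating thickness gauge out of its wooden stand and zero it: holding it upright, press its spring probe lightly on the plain steel disc for a good second. Then set the probe inside the pencilled circle on the tilted sample board, the gauge square to the board's face and the probe pushed about half-way in, and finish while still holding it there; the finish is delicate, so touch the board nowhere but at the circle, never push the gauge hard, and leave the other things on the table where they are.

Things in the scene. Friction and masses are not known exactly. Their poses are not given: they have to be found in the camera images.
- gauge: Coating thickness gauge (about 0.17 kg), standing upright in the stand at the start. Grey plastic head 34 mm (x) by 26 mm (y) by 75 mm high, to be gripped across the 26 mm; small dark window on its -x face. Origin: centre of the head's flat underside, which rests on the stand's top; z runs up along the gauge. Below the head a steel barrel, 16 mm diameter, reaches 45 mm down, and out of it the probe, 10 mm diameter, reaches to 63 mm below the origin when not pressed.
- probe_tip (a point): centre of the probe's flat end face, on the gauge's axis, 63 mm below the gauge's origin when not pressed; z points up along the gauge
- plunger (a joint): how far the spring probe is pushed into the gauge, m: 0 out, 0.012 fully in. It takes 1.2 N to start it and 0.3 N more for each mm: 3 N at 6 mm (half-way), 4.8 N at 12 mm, where it stops hard
- stand: fixed wooden block, 76 x 76 mm, 75 mm high, with an upright bore of 21 mm right through its middle, in which barrel and probe hang free; origin at the centre of its underside. The gauge must be lifted more than 63 mm to come clear
- zero_disc: plain solid steel disc, 60 mm diameter, 16 mm thick, 0.35 kg, lying flat and loose on the table; origin at the centre of its underside
- board: sample board with a plaster-coloured finish, 260 mm (x) by 240 mm (y), on a fixed easel; it slopes up away from the robot by about 9 to 21 degrees, turned about the vertical too, and its hinge is clamped so stiffly that light pushes do not move it. Origin on the hinge line (its y axis, 83 mm above the table) under the middle of the board; z is square to the board's face, which lies 17 mm above the origin. Besides the circle it carries a pencilled square and a pencilled cross
- spot (a point): centre of the pencilled circle (26 mm diameter) on the board's face; z points out of the face, square to it. The circle is on the half nearer the robot, somewhere across the width
- sanding_block: cork sanding block, 100 x 65 x 35 mm, lying flat; origin at the centre of its underside
- collar: plain steel collar with a hole right through it, 60 mm outside, 36 mm hole, 20 mm high; origin at the centre of its underside
- brush: wooden-handled brush lying on the table
- cup: white plastic cup, 72 mm across the rim, 75 mm high, standing; origin at the centre of its underside
- filling_knife: filling knife with a wooden handle, 200 mm long, lying on the table
- jar: closed clear jar, 68 mm across, 75 mm high; origin at the centre of its underside
- sample_tile: white tile, 80 x 80 x 18 mm, lying flat; origin at the centre of its underside
There are look-alikes about, which are no part of the job. Leave any pink look-alike of the zero_disc alone.

How it is judged:
On the way:
1. the gauge, held upright in the gripper, has its probe lightly pressed on the steel disc (contact force between gauge and zero_disc between 0.8 and 8 N and value of joint plunger between 0.001 and 0.011 m and contact force between the fingers and gauge above 2 N and contact force between gauge and stand below 0.1 N and horizontal distance between probe_tip and zero_disc below 0.028 m and angle between gauge's own z axis and vertical below 0.1 rad), for 0.7 s.
At the end, for the whole second after the job is handed in: The gauge is held still in the gripper, out of the stand and off the disc, with its probe's centre within 8 mm of the circle's centre, its axis within 0.1 rad (5.7 degrees) of square to the board, the probe pushed in between 1 and 11 mm and 0.8 to 8 N on the board (contact force between gauge and board between 0.8 and 8 N and value of joint plunger between 0.001 and 0.011 m and contact force between the fingers and gauge above 2 N and contact force between gauge and stand below 0.1 N and distance between probe_tip and spot below 0.008 m and angle between the z axis of gauge and the z axis of spot, either way round below 0.1 rad and contact force between gauge and zero_disc below 0.1 N and linear speed of gauge below 0.02 m/s); the arm keeps its last pose, push and grip.
It fails at once if the gauge is pushed hard (over 12 N) on the disc or board (contact force between gauge and board above 12 N or contact force between gauge and zero_disc above 12 N).
It fails at once if the gauge touches the board away from the circle (more than 20 mm from its centre) (contact force between gauge and board above 0.5 N and distance between probe_tip and spot above 0.02 m).
It fails at once if the robot itself touches the board (contact force between any of the fingers, the arm and board above 1 N).
It fails at once if the steel disc is shoved more than 40 mm (distance of zero_disc from where it was at the start of the episode above 0.04 m).
It fails at once if another thing on the table is moved more than 30 mm (distance of any of sanding_block, collar, brush, cup, filling_knife, jar, sample_tile from where it was at the start of the episode above 0.03 m).
It also fails if it takes over 51 s, if anything falls off the work surface, if the arm or the gripper's body presses on something with over 40 N, if the wrist force passes 120 N, or if a joint passes its speed limit or range.

### The arm

A 6-joint arm with a two-finger parallel gripper is mounted at the origin on the work surface. World frame = base frame: x ahead of the robot, y to its left, z up, the work surface at z = 0. Lengths are in m, angles in rad, forces in N, time in s.
With the tool pointing down it reaches from about 0.35 to 0.775 m from the base axis. Payload 5.5 kg.
Tool frame: the origin (TCP) lies at the very end of the fingers, on their centre line; the grasp point (between the pads) lies 19 mm behind it; x points along the fingers, y is the direction in which the jaws open and shut, and the axes are right-handed (so a half turn about x gives the same grasp; the last joint's range is limited). The gripper opens to 85 mm and grips with 20 to 120 N. Pads are 22 mm wide; open, the fingers measure 114 mm over their backs; the gripper's body (76 mm by 85 mm) begins 54 mm behind the grasp point. The pads swing forward as they close: fully open they stand 13 mm farther back than shut.
Start: joints at [-1.281, 0.313, 0.046, 1.304, 0, 1.431], TCP at [0.24, -0.523, 0.231] pointing down, gripper open.
Joint ranges: [-2.76, 2.76], [-0.86, 1.69], [-1.03, 1.26], [-2.2, 2.34], [-1.47, 1.5], [-3.14, 3.14]. Speed limits (rad/s): [2.57, 2.57, 3.14, 3.14, 3.14, 3.14].

### API

Orientations are given as a unit quaternion [w, x, y, z].
In Python, from workcell import readout, cams, env, finder gives the robot as it stands.
- The arm moves only by the tool drive_tool, never from a script. Its argument "moves" is a list that holds one entry, the list of rows, each a list of 7 numbers: the shift along the tool's x, y, z in m, then the turn, a rotation vector about the tool's x, y, z in rad, then the closure in counts, from 0 (fully open) to 255 (shut). A call has exactly 5 rows; each row is the pose to reach, as a shift and turn from the pose measured when the call began, along the tool's axes at that moment; what a row does not reach only later rows make up. A row lasts 1/8 s, in which the tool goes at most 62.5 mm and 10.7 degrees, less where a joint would pass 70% of its speed; a pose out of reach is approached as far as the arm can. A call with a gripper value outside its range is refused whole. The fingers move at their own pace and stop on an object; "squeeze" is the grip in N (left out, the last holds). Time passes only in rows, so rows that repeat a pose let the fingers close, or fill a call up. It gives the time, the measured TCP pose, the force and the opening at its end, in the units of the state.
- readout.get_state(): the state, without advancing time (a new reading comes with each control period).
- cams.read_camera(name): name is "scene" or "top" or "wrist"; returns the picture (384x512x3 uint8, blue, green, red); there is no depth.
- cams.camera_params(name): a dict with "mtx" (3x3 intrinsics, pixels), "R" (3x3) and "t" (3): a world point X has camera coordinates R X + t; the wrist camera has in their place "mount" (4x4, takes a point from camera to tool coordinates, whose origin is the TCP and whose axes are the tool frame's). Camera axes: x right, y down, z forward; pixel columns grow to the right and rows downward; lengths in m; the calibration is good to about 2 mm. The wrist camera is an equidistant fisheye: a pixel r from the principal point sees the ray r / f radians off the axis. A picture is of the moment at which its call begins: read the wrist's pose just before it. camera_params takes no time and is no camera call.
- env.hand_in(): hands the job in, once; it reports no verdict.
Trained networks look in the newest picture that a camera, given by its name, has taken for a name from the list of things; names that differ only in an ending like _2 or _b are one class to them, and where a whole thing is asked for, a point or a joint stands for the part that bears it (a point fixed in the world has none). Each returns a list of dicts, best first, with "conf" (0 to 1); they miss things now and then, are a little off and sometimes report something else, mostly with a low value. They report only what shows in the picture. A call takes as long as a camera call. They do not tell look-alikes from the thing itself.
- finder.regions_of(camera, name): "pixels" (384x512 bool, what is visible of it) and "point" ([column, row] in pixels, amid what is visible of it).
The state is a dict: "clock": time; "joint_pos": joint angles; "qvel": joint speeds; "tau": joint torques, N m; "tcp_pos": TCP position; "orientation": TCP orientation; "wrist_force": force on the tool from outside, world axes, zero at the start; "ft_torque": the same for the moment, N m; "finger_gap": finger opening in m.
Only numpy, scipy, OpenCV 4.12 (cv2) and the standard library are available. Lean on these libraries where they do the work, as an engineer would, in place of code of your own. Each camera call takes 0.05 s, during which the arm holds its last target.

## Working session

There is one attempt and no reset: what is moved stays moved. The work goes in short steps, Python scripts to look and compute and a tool call to move; the robot and the scene stay as the last step left them, time stands still between calls to the robot, and variables do not carry over. Pictures are saved under pics/ and viewed, and the job is handed in when it is done.

Besides the shell and the picture viewer there is one more tool, called by a JSON object that holds its "method" and its "body", one argument or row to a line. drive_tool: Moves the arm, as the interface text tells. Its arguments: {"type":"object","properties":{"moves":{"type":"array"},"squeeze":{"type":"number"}},"required":["moves"]}

```bash
ls; mkdir -p pics; python3 - <<'E'
from workcell import readout, cams, env, finder
import cv2
print(readout.get_state())
for n in ["scene","top","wrist"]:
    im=cams.read_camera(n); cv2.imwrite(f"pics/a_{n}.png",im)
    print(n,cams.camera_params(n))
print(readout.get_state()["clock"])
E
```

```text
pics
{'clock': 0.0, 'joint_pos': array([-1.28058631e+00,  3.14007579e-01,  4.49405927e-02,  1.30362296e+00,
        2.74199672e-06,  1.43121201e+00]), 'qvel': array([ 1.64284433e-03, -1.76134051e-04,  5.29342485e-05, -3.34696248e-04,
       -4.55960706e-05, -1.04767388e-03]), 'tau': array([-1.07031294e-03, -4.80622101e+01,  2.98534763e+01,  1.94330671e-02,
       -2.54894712e-04, -3.17886688e-06]), 'tcp_pos': array([ 0.23943743, -0.52218219,  0.23038912]), 'orientation': array([-0.15012063, -0.69079243, -0.15145597,  0.69089124]), 'wrist_force': array([ 1.09288135, -0.08357426, -0.46119446]), 'ft_torque': array([ 0.00082405, -0.0291874 , -0.02762387]), 'finger_gap': 0.08557839955705084}
scene {'mtx': array([[413.87151847,   0.        , 255.67951083],
       [  0.        , 413.87151847, 188.92983866],
       [  0.        ,   0.        ,   1.        ]]), 'R': array([[-0.62131895,  0.78354893,  0.00372051],
       [ 0.5666896 ,  0.45262833, -0.68846967],
       [-0.54113368, -0.42565088, -0.72525559]]), 't': array([ 0.29437475, -0.27923944,  1.67994642])}
top {'mtx': array([[442.6617055
[... 161 characters left out ...]
 -0.99955594,  0.01551998],
       [-0.99670073, -0.02655535, -0.07669731],
       [ 0.07707539, -0.01351782, -0.99693363]]), 't': array([0.05262704, 0.54522155, 1.28080004])}
wrist {'mtx': array([[297.31863964,   0.        , 254.67768979],
       [  0.        , 297.31863964, 196.45518223],
       [  0.        ,   0.        ,   1.        ]]), 'mount': array([[ 7.15720992e-04, -3.09300533e-01,  9.50964073e-01,
        -1.43753949e-01],
       [ 9.99999505e-01,  8.78257142e-04, -4.66973724e-04,
         9.14604892e-04],
       [-6.90755767e-04,  9.50963937e-01,  3.09301009e-01,
        -7.96296599e-02],
       [ 0.00000000e+00,  0.00000000e+00,  0.00000000e+00,
         1.00000000e+00]])}
0.15
```

View pics/a_scene.png

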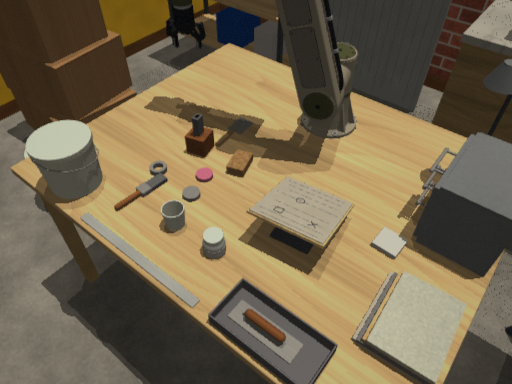

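View pics/a_top.png

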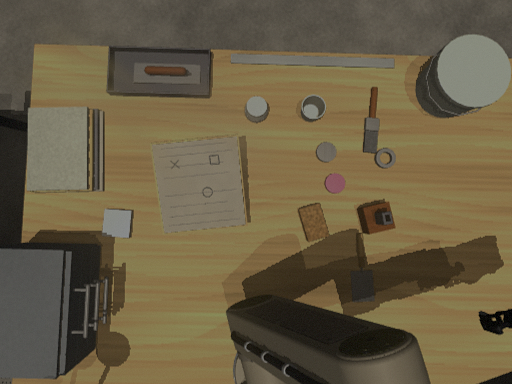

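View pics/a_wrist.png

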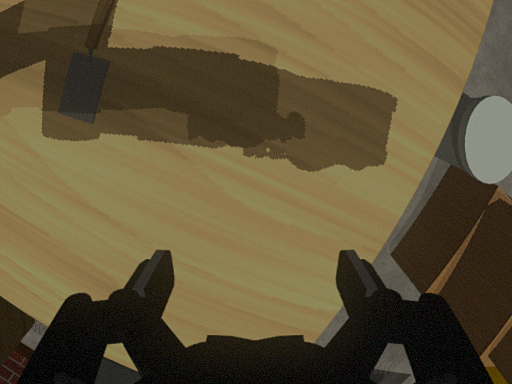

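Scene (top view): the gauge's head is at (382,217) in the brown stand. The grey disc is at (326,152) and its pink look-alike at (335,183). The collar is at (385,158), and the ring has a hole. On the board: circle (207,192), square (214,160), cross (175,164).

```bash
cat > h.py <<'E'
from workcell import readout, cams, env, finder
import cv2, numpy as np
from scipy.spatial.transform import Rotation as Rot
def ray(n,uv,st=None):
    p=cams.camera_params(n); m=p["mtx"]; uv=np.array(uv,float)
    x=(uv-m[:2,2])/m[0,0]
    if n!="wrist":
        d=p["R"].T@np.array([x[0],x[1],1]); return -p["R"].T@p["t"], d/np.linalg.norm(d)
    r=np.linalg.norm(x); d=np.array([np.sin(r)*x[0]/max(r,1e-9),np.sin(r)*x[1]/max(r,1e-9),np.cos(r)])
    R=toolR(st); M=p["mount"]
    return R@M[:3,3]+st["tcp_pos"], R@M[:3,:3]@d
def toolR(st): 
    q=st["orientation"]; return Rot.from_quat([q[1],q[2],q[3],q[0]]).as_matrix()
def proj(n,X,st=None):
    p=cams.camera_params(n); m=p["mtx"]; X=np.array(X,float)
    if n!="wrist":
        c=p["R"]@X+p["t"]; return m[:2,2]+m[0,0]*c[:2]/c[2]
    M=p["mount"]; c=M[:3,:3].T@(toolR(st).T@(X-st["tcp_pos"])-M[:3,3])
    r=np.arctan2(np.hypot(c[0],c[1]),c[2]); return m[:2,2]+m[0,0]*r*c[:2]/max(np.hypot(c[0],c[1]),1e-9)
def atz(o,d,z): return o+d*(z-o[2])/d[2]
def tri(rays):
    A=np.zeros((3,3));b=np.zeros(3)
    for o,d in rays:
        P=np.eye(3)-np.outer(d,d); A+=P;b+=P@o
    X=np.linalg.solve(A,b); return X,[round(float(np.linalg.norm((np.eye(3)-np.outer(d,d))@(X-o)))*1000,1) for o,d in rays]
E
python3 - <<'E'
from h import *
for n in ["gauge","stand","zero_disc","board","collar","sanding_block","cup","jar","filling_knife","brush","sample_tile"]:
    for c in ["top","scene"]:
        r=finder.regions_of(c,n)
        for k in r[:3]:
            ys,xs=np.where(k["pixels"])
            if len(xs): print(n,c,round(k["conf"],2),np.round(k["point"],1),xs.min(),xs.max(),ys.min(),ys.max(),len(xs), "mean",round(xs.mean(),1),round(ys.mean(),1))
for c in ["top","scene"]:
    im=cv2.imread(f"pics/a_{c}.png")
    if c=="top":
        cv2.imwrite("pics/c1.png",cv2.resize(im[125:240,145:255],None,fx=5,fy=5,interpolation=2)); cv2.imwrite("pics/c2.png",cv2.resize(im[130:240,290:400],None,fx=5,fy=5,interpolation=2))
    else:
        cv2.imwrite("pics/c3.png",cv2.resize(im[170:255,245:360],None,fx=6,fy=6,interpolation=2)); cv2.imwrite("pics/c4.png",cv2.resize(im[105:210,145:260],None,fx=5,fy=5,interpolation=2))
E
```

```text
gauge top 0.57 [371.3 127.6] 363 378 87 153 735 mean 371.4 124.9
gauge top 0.5 [384.5 217.3] 375 392 212 225 218 mean 383.4 218.2
gauge scene 0.55 [197.4 127. ] 192 204 114 135 225 mean 197.6 124.5
gauge scene 0.49 [192.3 191.6] 183 198 186 199 186 mean 190.8 192.6
stand top 0.77 [373.  217.4] 357 395 201 234 749 mean 373.7 218.1
stand scene 0.71 [195.  123.9] 192 203 113 135 212 mean 197.4 124.2
stand scene 0.59 [201.5 141.8] 185 213 127 156 610 mean 199.4 141.7
zero_disc top 0.79 [324.  153.9] 316 335 143 162 309 mean 325.6 152.1
zero_disc top 0.63 [335.6 183.8] 325 345 173 193 349 mean 334.8 183.2
zero_disc top 0.55 [118.8 222.3] 102 133 210 237 784 mean 117.4 223.5
zero_disc scene 0.56 [200.4 177.3] 196 212 167 181 205 mean 204.1 174.0
zero_disc scene 0.48 [191.3 192.9] 182 199 186 200 221 mean 190.7 193.1
board top 0.83 [200.  184.1] 150 247 135 234 8030 mean 199.4 183.9
board scene 0.87 [302.  207.2] 246 353 176 247 4135 mean 301.7 210.3
collar top 0.64 [379.2 158. ] 374 395 148 168 298 mean 384.6 158.1
collar scene 0.47 [157.8 167.3] 149 166 160 174 182 mean 157.4 166.9
sandin
[... 276 characters left out ...]
top 0.8 [256.3 109.6] 246 267 96 121 462 mean 256.3 109.3
jar scene 0.75 [212.6 239.9] 202 225 226 258 641 mean 213.4 242.2
filling_knife top 0.8 [362.2 282.7] 351 374 234 302 933 mean 361.8 277.4
filling_knife scene 0.68 [234.8 129.8] 215 251 117 145 360 mean 234.5 128.8
filling_knife scene 0.59 [237.8 162.7] 226 252 148 175 520 mean 239.4 161.7
brush top 0.68 [373.1 128.1] 363 379 86 153 730 mean 371.5 124.9
brush scene 0.86 [144.4 185.3] 114 166 172 209 537 mean 143.2 188.7
sample_tile top 0.6 [119.6 224.3] 102 132 209 238 817 mean 117.3 223.3
sample_tile scene 0.93 [389.2 242.6] 371 407 227 258 720 mean 388.9 241.9
sample_tile scene 0.18 [143.9 184.1] 115 166 173 208 535 mean 143.6 188.6
```

View pics/c1.png

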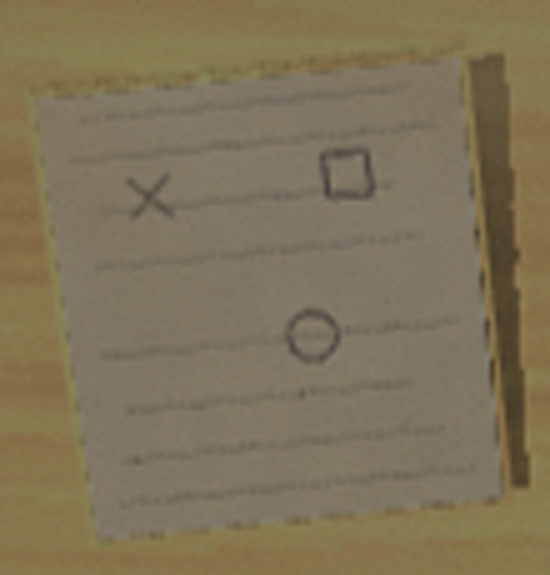

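View pics/c2.png

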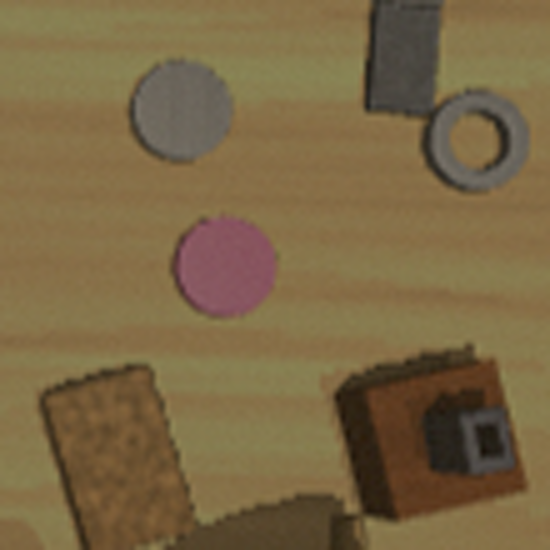

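View pics/c3.png

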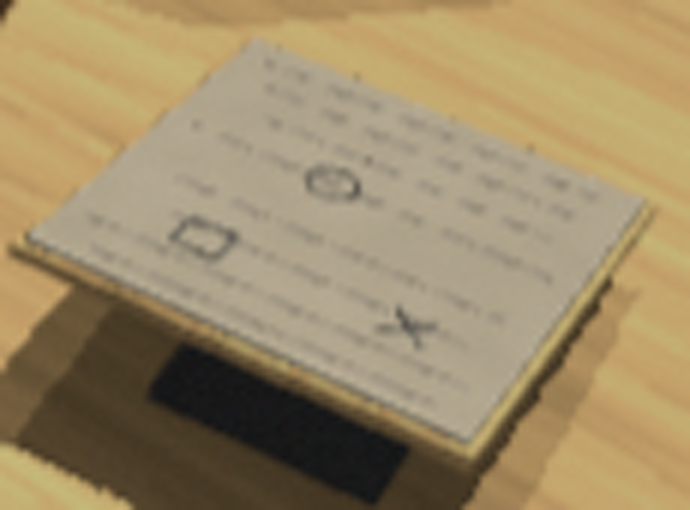

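View pics/c4.png

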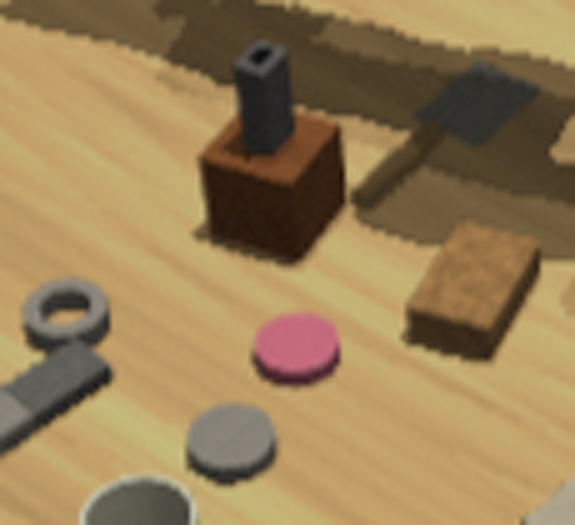

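```bash
python3 - <<'E'
from h import *
def cp(c,x0,y0,f): return [x0+(c[0]+.5)/f-.5,y0+(c[1]+.5)/f-.5]
T1=lambda *c:ray("top",cp(c,145,125,5)); T2=lambda *c:ray("top",cp(c,290,130,5))
S3=lambda *c:ray("scene",cp(c,245,170,6)); S4=lambda *c:ray("scene",cp(c,145,105,5))
def p(n,a,b):
    X,e=tri([a,b]); print(n,X.round(4),e); return X
p("gauge top",T2(490,440),S4(266,53))
p("disc",T2(182,110),S4(231,436))
p("pink",T2(227,266),S4(298,345))
sc=[p("stand c",T2(a,b),S4(c,d)) for a,b,c,d in [(497,358,262,108),(526,488,203,157),(396,520,291,184),(367,392,342,126)]]
print("stand mean",np.mean(sc,0))
C=p("circle",T1(313,336),S3(333,184)); Q=p("square",T1(347,174),S3(203,238)); K=p("cross",T1(151,196),S3(406,327))
fl=p("FL",T1(35,92),S3(470,440));fr=p("FR",T1(462,58),S3(25,240));nr=p("NR",T1(503,498),S3(255,38));nl=p("NL",T1(100,540),S3(652,205))
P=np.array([fl,fr,nr,nl,C,Q,K]); c=P.mean(0); n=np.linalg.svd(P-c)[2][2]; n*=np.sign(n[2]); print("n",n,"tilt deg",np.degrees(np.arccos(n[2])),"res mm",((P-c)@n*1000).round(1))
print("sides",np.linalg.norm(fl-fr),np.linalg.norm(fr-nr),np.linalg.norm(nr-nl),np.linalg.norm(nl-fl))
E
```

```text
gauge top [ 0.4453 -0.2845  0.15  ] [1.7, 1.7]
disc [ 0.639  -0.1458  0.0103] [0.9, 0.9]
pink [ 0.5459 -0.1735  0.0079] [0.0, 0.0]
stand c [ 0.48   -0.2801  0.1301] [18.3, 18.3]
stand c [ 0.4275 -0.3673 -0.0007] [14.4, 14.4]
stand c [ 0.4074 -0.2907 -0.0006] [15.8, 15.8]
stand c [ 0.4628 -0.2133  0.1344] [13.2, 13.2]
stand mean [ 0.44442658 -0.28783414  0.06577603]
circle [0.5053 0.1973 0.09  ] [0.4, 0.4]
square [0.5932 0.1792 0.1149] [0.7, 0.7]
cross [0.5782 0.2857 0.1147] [0.5, 0.5]
FL [0.6296 0.3482 0.1345] [1.1, 1.1]
FR [0.6564 0.1186 0.127 ] [0.2, 0.2]
NR [0.4181 0.0894 0.0599] [0.8, 0.8]
NL [0.3874 0.3186 0.0554] [1.6, 1.6]
n [-0.28706339 -0.04138394  0.95701723] tilt deg 16.859816082197842 res mm [ 2.  -3.4  2.  -3.   1.3  0.7  0.4]
sides 0.23123450602989098 0.24927634158429604 0.2312673735562101 0.2565275791256693
```

```bash
cat >> h.py <<'E'
def Rdown(yaw,n=(0,0,1)):
    """tool x = -n; tool y = world direction yaw projected square to n"""
    x=-np.array(n,float); x/=np.linalg.norm(x); y=np.array([np.cos(yaw),np.sin(yaw),0]); y-=x*(x@y); y/=np.linalg.norm(y)
    return np.column_stack([x,y,np.cross(x,y)])
def plan(pos,R):
    st=readout.get_state(); R0=toolR(st)
    s=R0.T@(np.array(pos)-st["tcp_pos"]); w=Rot.from_matrix(R0.T@R).as_rotvec()
    print("t",round(st["clock"],2),"shift",s.round(4),"turn",w.round(4),"rows>=",round(max(np.linalg.norm(s)/.0625,np.linalg.norm(w)/.186),1))
def show():
    st=readout.get_state(); print(round(st["clock"],2),"tcp",st["tcp_pos"].round(4),"F",st["wrist_force"].round(2),"M",st["ft_torque"].round(3),"gap",round(st["finger_gap"],4),"j",st["joint_pos"].round(2)); print(toolR(st).round(3)); return st
E
python3 - <<'E'
from h import *
show()
im=cv2.imread("pics/a_top.png"); cv2.imwrite("pics/c5.png",cv2.resize(im[195:242,350:405],None,fx=10,fy=10,interpolation=0))
for y in [90,105,75,-90,-75]: print(y);plan([0.42,-0.28,0.28],Rdown(np.radians(y)))
E
```

```text
1.25 tcp [ 0.2396 -0.5227  0.2313] F [-1.14  0.72  0.52] M [-0.022  0.056 -0.006] gap 0.0852 j [-1.28  0.31  0.05  1.3  -0.    1.43]
[[ 0.     0.417 -0.909]
 [-0.    -0.909 -0.417]
 [-1.     0.     0.   ]]
90
t 1.25 shift [-0.0487 -0.1455 -0.2651] turn [-2.7118e+00  1.0000e-04  0.0000e+00] rows>= 14.6
105
t 1.25 shift [-0.0487 -0.1455 -0.2651] turn [-2.9736e+00  1.0000e-04  0.0000e+00] rows>= 16.0
75
t 1.25 shift [-0.0487 -0.1455 -0.2651] turn [-2.45e+00  1.00e-04 -0.00e+00] rows>= 13.2
-90
t 1.25 shift [-0.0487 -0.1455 -0.2651] turn [ 4.298e-01  0.000e+00 -1.000e-04] rows>= 4.9
-75
t 1.25 shift [-0.0487 -0.1455 -0.2651] turn [ 1.68e-01  0.00e+00 -1.00e-04] rows>= 4.9
```

View pics/c5.png

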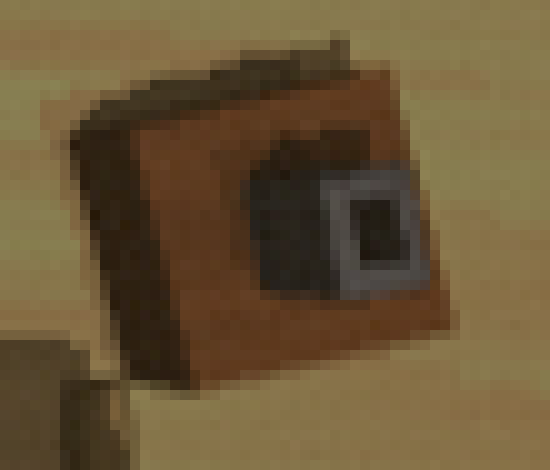

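{"method": "drive_tool", "body": {
  "moves": [
    [[-0.02,-0.027,-0.056,0.05,0,0,0],[-0.029,-0.055,-0.113,0.1,0,0,0],[-0.029,-0.082,-0.17,0.15,0,0,0],[-0.029,-0.11,-0.227,0.2,0,0,0],[-0.029,-0.137,-0.283,0.255,0,0,0]]
  ],
  "squeeze": 40
}}

```text
clock: 1.88
tcp_pos: [0.4373, -0.2831, 0.2606]
orientation: [0.061, 0.705, 0.061, -0.704]
wrist_force: [2.1, -0.3, 0.4]
finger_gap: 0.0856
```

```bash
python3 - <<'E'
from h import *
import pickle
st=show(); im=cams.read_camera("wrist"); cv2.imwrite("pics/w1.png",im); pickle.dump(st,open("w1.pkl","wb"))
for n in ["gauge","stand"]:
  for k in finder.regions_of("wrist",n)[:2]:
    m=k["pixels"].astype(np.uint8); print(n,round(k["conf"],2),np.round(k["point"],1),cv2.boundingRect(m))
print(proj("wrist",[.4453,-.2845,.15],st))
E
```

```text
1.88 tcp [ 0.4373 -0.2831  0.2606] F [ 2.09 -0.27  0.44] M [-0.04  -0.    -0.032] gap 0.0856 j [-0.73  0.2  -0.03  1.34 -0.    2.24]
[[ 0.001  0.172 -0.985]
 [-0.001 -0.985 -0.172]
 [-1.     0.001 -0.001]]
gauge 0.56 [258.5 175.7] (243, 150, 30, 51)
stand 0.67 [255.6 152.8] (222, 125, 71, 75)
[256.92568782 185.2117899 ]
```

View pics/w1.png

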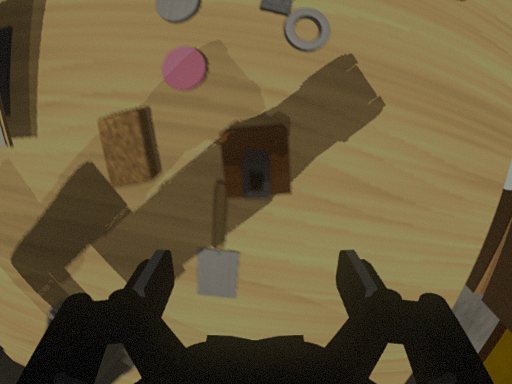

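```bash
python3 - <<'E'
import cv2
im=cv2.imread("pics/w1.png"); c=cv2.convertScaleAbs(im[115:210,210:305],alpha=1.8); cv2.imwrite("pics/w1c.png",cv2.resize(c,None,fx=6,fy=6,interpolation=2))
E
```

```text
(no output)
```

View pics/w1c.png

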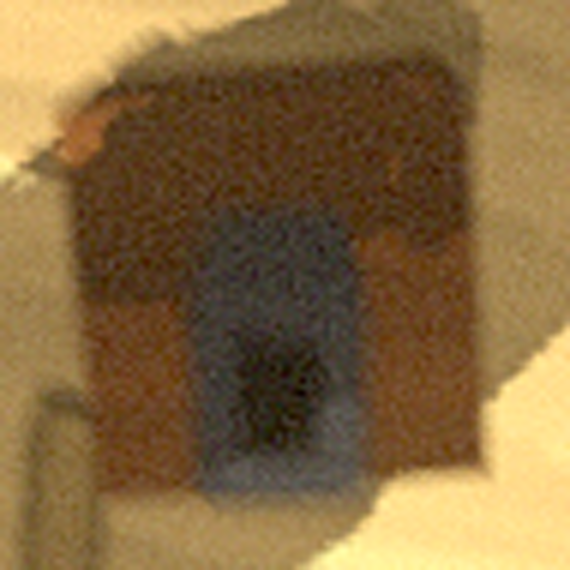

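```bash
python3 - <<'E'
from h import *
import pickle
st=pickle.load(open("w1.pkl","rb"))
for v in (179,181.5):
  r=ray("wrist",[256.6,v],st)
  print(v,atz(*r,.15), tri([r,ray("top",[387.6,217.6]),ray("scene",[197.8,115.2])]))
print("top@.15",atz(*ray("top",[387.6,217.6]),.15),"scene@.15",atz(*ray("scene",[197.8,115.2]),.15))
# stand top corners
for z in(.075,):
  for n,c,f in [("wrist",[(75,165)],6)]: pass
W=lambda c:atz(*ray("wrist",[210+(c[0]+.5)/6-.5,115+(c[1]+.5)/6-.5],st),.075)
q=[W(c) for c in [(68,105),(462,62),(485,468),(97,492)]]
for a in q: print(a.round(4))
print(np.mean(q,0),[np.linalg.norm(q[i]-q[i-1]).round(4) for i in range(4)])
T=lambda c:atz(*ray("top",[350+(c[0]+.5)/10-.5,195+(c[1]+.5)/10-.5]),.075)
q=[T(c) for c in [(133,130),(390,72),(455,325),(190,387)]]
for a in q: print(a.round(4))
print(np.mean(q,0),[np.linalg.norm(q[i]-q[i-1]).round(4) for i in range(4)], np.degrees(np.arctan2(*(q[1]-q[0])[:2])),np.degrees(np.arctan2(*(q[2]-q[3])[:2])))
E
```

```text
179 [ 0.4508723  -0.28321954  0.15      ] (array([ 0.44751218, -0.28356654,  0.15055074]), [3.4, 2.4, 2.7])
181.5 [ 0.44861719 -0.28361865  0.15      ] (array([ 0.44662725, -0.28388602,  0.15034237]), [2.0, 1.9, 2.2])
top@.15 [ 0.44631311 -0.28591666  0.15      ] scene@.15 [ 0.44471095 -0.28272059  0.15      ]
[ 0.4781 -0.2387  0.075 ]
[ 0.4985 -0.3089  0.075 ]
[ 0.4225 -0.3288  0.075 ]
[ 0.4046 -0.2553  0.075 ]
[ 0.45091606 -0.28291278  0.075     ] [np.float64(0.0753), np.float64(0.0731), np.float64(0.0786), np.float64(0.0756)]
[ 0.4729 -0.2397  0.075 ]
[ 0.4911 -0.3123  0.075 ]
[ 0.4206 -0.3308  0.075 ]
[ 0.4014 -0.2562  0.075 ]
[ 0.44651293 -0.2847262   0.075     ] [np.float64(0.0734), np.float64(0.0749), np.float64(0.0729), np.float64(0.077)] 165.9302106232715 165.5948169530825
```

{"method": "drive_tool", "body": {
  "moves": [
    [[0.02,0.003,-0.01,-0.075,0,0,0],[0.06,0.003,-0.01,-0.075,0,0,0],[0.1,0.003,-0.01,-0.075,0,0,0],[0.14,0.003,-0.01,-0.075,0,0,0],[0.155,0.003,-0.01,-0.075,0,0,0]]
  ]
}}

```text
clock: 2.65
tcp_pos: [0.4461, -0.2834, 0.1032]
orientation: [-0.089, -0.7, -0.09, 0.702]
wrist_force: [-0.4, -0.8, 0.8]
finger_gap: 0.085
```

```bash
python3 - <<'E'
from h import *
st=show(); im=cams.read_camera("wrist"); cv2.imwrite("pics/w2.png",cv2.convertScaleAbs(im,alpha=1.6))
E
```

```text
2.65 tcp [ 0.4461 -0.2834  0.1032] F [-0.45 -0.83  0.81] M [ 0.003  0.036 -0.011] gap 0.085 j [-0.72  0.3  -0.3   0.98 -0.    2.17]
[[-0.003  0.251 -0.968]
 [ 0.002 -0.968 -0.251]
 [-1.    -0.003  0.002]]
```

View pics/w2.png

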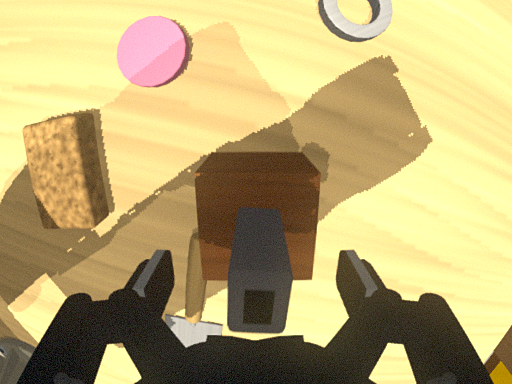

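```bash
python3 - <<'E'
from h import *
st=readout.get_state()
for c in [(258,307),(229,330),(288,327),(292,280),(231,283)]:
  X=atz(*ray("wrist",c,st),.15); print(c,X.round(4),(toolR(st).T@(X-st["tcp_pos"])).round(4))
E
```

```text
(258, 307) [ 0.4477 -0.2852  0.15  ] [-0.0475  0.0022 -0.0009]
(229, 330) [ 0.4314 -0.2765  0.15  ] [-0.0474 -0.0103  0.0127]
(288, 327) [ 0.4396 -0.3008  0.15  ] [-0.0475  0.0153  0.0108]
(292, 280) [ 0.464  -0.2945  0.15  ] [-0.0476  0.0153 -0.0144]
(231, 283) [ 0.4567 -0.2719  0.15  ] [-0.0475 -0.0084 -0.013 ]
```

{"method": "drive_tool", "body": {
  "moves": [
    [[0,0.002,-0.001,0,0,0,60],[0,0.002,-0.001,0,0,0,140],[0,0.002,-0.001,0,0,0,255],[0,0.002,-0.001,0,0,0,255],[0,0.002,-0.001,0,0,0,255]]
  ],
  "squeeze": 50
}}

```text
clock: 3.32
tcp_pos: [0.4482, -0.2854, 0.1037]
orientation: [-0.089, -0.701, -0.09, 0.702]
wrist_force: [-1.1, -0.4, 5.8]
finger_gap: 0.0253
```

```bash
python3 - <<'E'
from h import *
st=show()
E
```

```text
3.33 tcp [ 0.4482 -0.2854  0.1037] F [-1.13 -0.41  5.76] M [ 0.013  0.107 -0.027] gap 0.0253 j [-0.72  0.31 -0.29  0.98 -0.    2.17]
[[-0.002  0.252 -0.968]
 [ 0.001 -0.968 -0.252]
 [-1.    -0.001  0.002]]
```

{"method": "drive_tool", "body": {
  "moves": [
    [[-0.01,0,0,0,0,0,255],[-0.035,0,0,0,0,0,255],[-0.07,0,0,0,0,0,255],[-0.1,0,0,0,0,0,255],[-0.1,0,0,0,0,0,255]]
  ]
}}

```text
clock: 3.95
tcp_pos: [0.4496, -0.2864, 0.2062]
orientation: [0.091, 0.702, 0.089, -0.701]
wrist_force: [0.3, -1.2, -1.5]
finger_gap: 0.0257
```

```bash
python3 - <<'E'
from h import *
st=show()
for n in ["scene","top","wrist"]:
    im=cams.read_camera(n); cv2.imwrite(f"pics/l_{n}.png",cv2.convertScaleAbs(im,alpha=1.4))
im=cv2.imread("pics/l_scene.png"); cv2.imwrite("pics/l_sc.png",cv2.resize(im[50:250,120:380],None,fx=3,fy=3,interpolation=2))
plan([0.639,-0.1458,0.18],Rdown(np.radians(-75.8)))
E
```

```text
3.95 tcp [ 0.4496 -0.2864  0.2062] F [ 0.33 -1.16 -1.51] M [-0.017  0.031 -0.01 ] gap 0.0257 j [-0.72  0.24 -0.12  1.21 -0.    2.17]
[[ 0.002  0.252 -0.968]
 [-0.002 -0.968 -0.252]
 [-1.     0.002 -0.001]]
t 4.1 shift [ 0.0221 -0.0864 -0.2201] turn [0.0067 0.0027 0.0032] rows>= 3.8
```

View pics/l_sc.png

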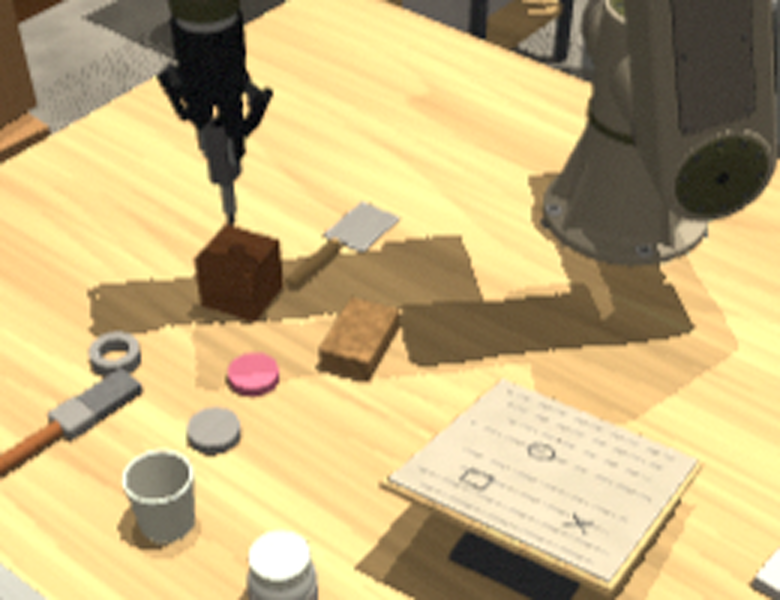

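View pics/l_top.png

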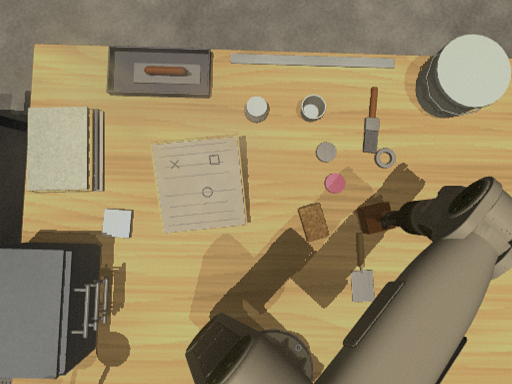

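View pics/l_wrist.png

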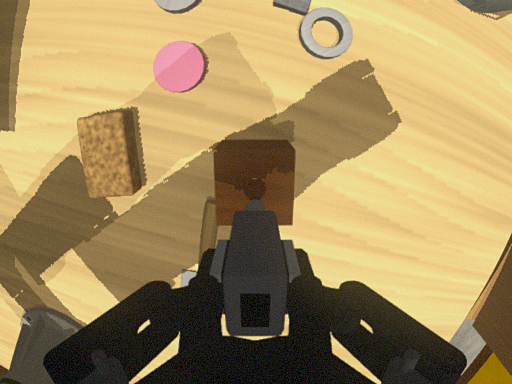

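{"method": "drive_tool", "body": {
  "moves": [
    [[0,-0.017,-0.044,0,0,0,255],[0.005,-0.035,-0.088,0,0,0,255],[0.01,-0.052,-0.132,0,0,0,255],[0.015,-0.069,-0.176,0,0,0,255],[0.022,-0.086,-0.22,0,0,0,255]]
  ]
}}

```text
clock: 4.72
tcp_pos: [0.6393, -0.1449, 0.178]
orientation: [-0.088, -0.699, -0.091, 0.703]
wrist_force: [0.3, -1.2, -1.1]
finger_gap: 0.0252
```

```bash
python3 - <<'E'
from h import *
import pickle
st=show(); im=cams.read_camera("wrist"); cv2.imwrite("pics/d_wrist.png",cv2.convertScaleAbs(im,alpha=1.4)); pickle.dump(st,open("d.pkl","wb"))
for k in finder.regions_of("wrist","zero_disc")[:3]:
    m=k["pixels"].astype(np.uint8); print(round(k["conf"],2),np.round(k["point"],1),cv2.boundingRect(m))
print("disc pred",proj("wrist",[.639,-.1458,.016],st))
R=toolR(st);print("tip pred",proj("wrist",st["tcp_pos"]+R@[.0917,0,0],st))
im=cams.read_camera("scene"); cv2.imwrite("pics/d_sc.png",cv2.resize(im[80:230,120:280],None,fx=4,fy=4,interpolation=2))
im=cams.read_camera("top"); cv2.imwrite("pics/d_top.png",cv2.resize(im[90:240,260:420],None,fx=4,fy=4,interpolation=2))
E
```

```text
4.72 tcp [ 0.6393 -0.1449  0.178 ] F [ 0.32 -1.24 -1.14] M [ 0.003 -0.058 -0.005] gap 0.0252 j [-0.35  0.5   0.19  1.27  0.    2.54]
[[-0.006  0.252 -0.968]
 [ 0.003 -0.968 -0.252]
 [-1.    -0.005  0.005]]
0.72 [253.2 173.5] (227, 148, 56, 55)
0.61 [176.3 339.4] (170, 283, 13, 66)
disc pred [255.49438121 178.51586226]
tip pred [253.79224985 200.04691085]
```

View pics/d_wrist.png

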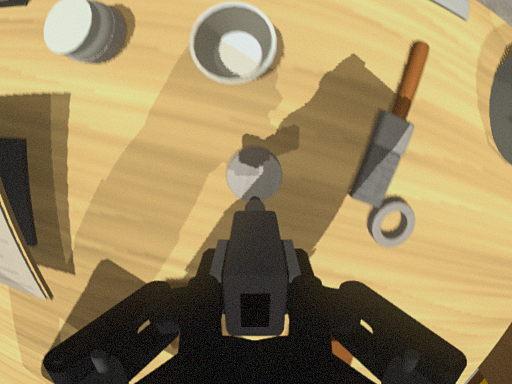

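View pics/d_sc.png

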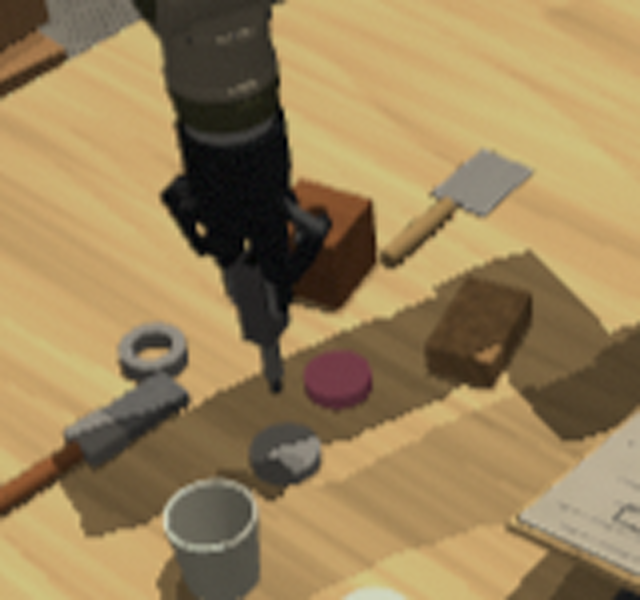

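View pics/d_top.png

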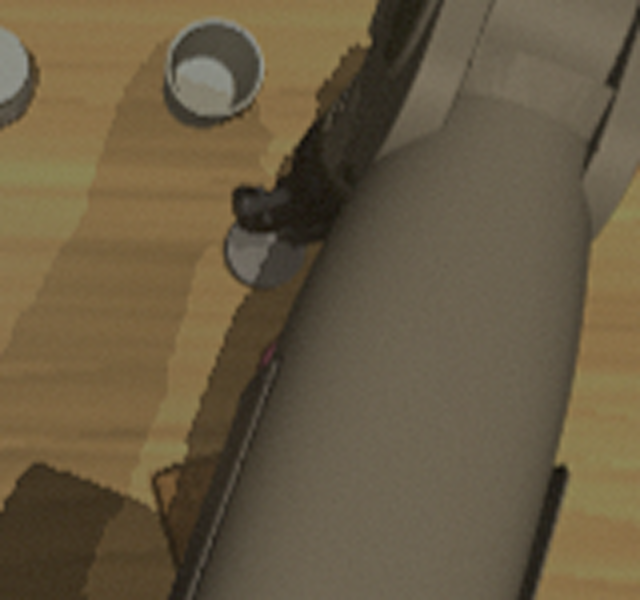

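```bash
python3 - <<'E'
from h import *
import pickle
st=pickle.load(open("d.pkl","rb"))
R=toolR(st);t=st["tcp_pos"]+R@[.0917,0,0];print(t,proj("scene",t), "obs 188.4 176.9"); 
print(atz(*ray("wrist",[254.5,174.5],st),.016), atz(*ray("top",[326,151.6]),.016),atz(*ray("scene",[190.8,191.8]),.016))
print("z from wrist/top/scene",tri([ray("wrist",[254.5,174.5],st),ray("top",[326,151.6]),ray("scene",[190.8,191.8])]))
plan([.641,-.146,.114],Rdown(np.radians(-75.6)))
E
```

```text
[ 0.63872504 -0.1446155   0.08626539] [188.7953952  175.85260587] obs 188.4 176.9
[ 0.64298893 -0.14366909  0.016     ] [ 0.63758037 -0.1440237   0.016     ] [ 0.64280618 -0.14236592  0.016     ]
z from wrist/top/scene (array([ 0.63999533, -0.14494912,  0.01066667]), [1.9, 1.6, 1.1])
t 4.92 shift [ 0.0635  0.0019 -0.0029] turn [0.005  0.0066 0.0054] rows>= 1.0
```

{"method": "drive_tool", "body": {
  "moves": [
    [[0.015,0.001,-0.002,0.005,0.006,0.005,255],[0.03,0.001,-0.002,0.005,0.006,0.005,255],[0.045,0.001,-0.002,0.005,0.006,0.005,255],[0.055,0.001,-0.002,0.005,0.006,0.005,255],[0.06,0.001,-0.002,0.005,0.006,0.005,255]]
  ]
}}

```text
clock: 5.55
tcp_pos: [0.6394, -0.1454, 0.1167]
orientation: [-0.088, -0.701, -0.089, 0.702]
wrist_force: [-0.3, 0.3, -2.0]
finger_gap: 0.0253
```

```bash
python3 - <<'E'
from h import *
st=show()
im=cams.read_camera("scene"); cv2.imwrite("pics/e_sc.png",cv2.resize(im[130:230,150:250],None,fx=6,fy=6,interpolation=2))
show()
E
```

```text
5.55 tcp [ 0.6394 -0.1454  0.1167] F [-0.31  0.34 -2.04] M [ 0.037  0.024 -0.003] gap 0.0253 j [-0.35  0.52  0.08  1.13  0.    2.54]
[[-0.002  0.248 -0.969]
 [ 0.001 -0.969 -0.248]
 [-1.    -0.001  0.001]]
5.6 tcp [ 0.6394 -0.1453  0.1164] F [-0.02 -0.3  -2.06] M [0.024 0.064 0.015] gap 0.0254 j [-0.35  0.52  0.08  1.13 -0.    2.54]
[[-0.002  0.249 -0.969]
 [ 0.001 -0.969 -0.249]
 [-1.    -0.001  0.002]]
```

View pics/e_sc.png

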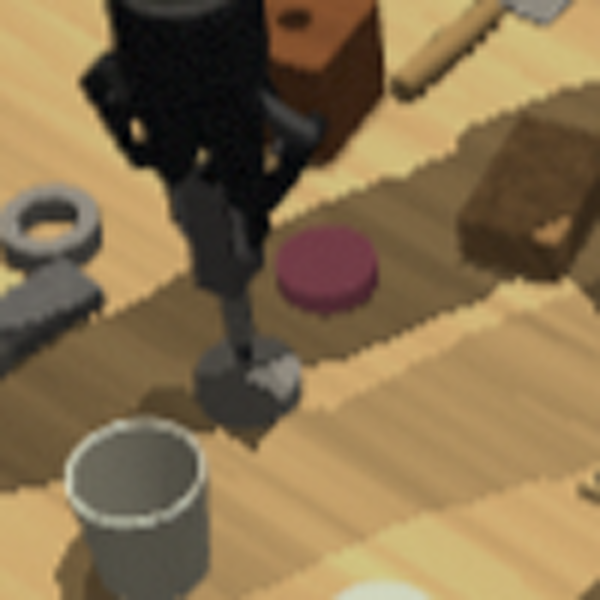

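{"method": "drive_tool", "body": {
  "moves": [
    [[0.002,0,0,0,0,0,255],[0.004,0,0,0,0,0,255],[0.006,0,0,0,0,0,255],[0.008,0,0,0,0,0,255],[0.011,0,0,0,0,0,255]]
  ]
}}

```text
clock: 6.22
tcp_pos: [0.6396, -0.1454, 0.1056]
orientation: [-0.088, -0.701, -0.089, 0.702]
wrist_force: [-0.6, 0.0, 0.3]
finger_gap: 0.0255
```

```bash
python3 - <<'E'
from h import *
show()
for i in range(4): cams.read_camera("scene"); st=readout.get_state(); print(st["wrist_force"].round(2), st["tcp_pos"][2].round(4))
E
```

```text
6.22 tcp [ 0.6396 -0.1454  0.1056] F [-0.55  0.02  0.27] M [0.019 0.071 0.06 ] gap 0.0255 j [-0.35  0.53  0.06  1.1   0.    2.54]
[[-0.001  0.249 -0.969]
 [ 0.001 -0.969 -0.249]
 [-1.    -0.001  0.001]]
[ 0.87  0.6  -0.45] 0.1052
[-0.38 -0.02  0.36] 0.1053
[ 0.36  0.57 -0.06] 0.1055
[-0.55  0.68  0.37] 0.1056
```

{"method": "drive_tool", "body": {
  "moves": [
    [[0.001,0,0,0,0,0,255],[0.002,0,0,0,0,0,255],[0.003,0,0,0,0,0,255],[0.003,0,0,0,0,0,255],[0.003,0,0,0,0,0,255]]
  ]
}}

```text
clock: 7.05
tcp_pos: [0.6396, -0.1454, 0.1027]
orientation: [-0.088, -0.701, -0.089, 0.702]
wrist_force: [-0.1, -0.2, 1.0]
finger_gap: 0.0254
```

{"method": "drive_tool", "body": {
  "moves": [
    [[0,0,0,0,0,0,255],[0,0,0,0,0,0,255],[0,0,0,0,0,0,255],[0,0,0,0,0,0,255],[0,0,0,0,0,0,255]]
  ]
}}

```text
clock: 7.68
tcp_pos: [0.6396, -0.1453, 0.1027]
orientation: [-0.088, -0.701, -0.089, 0.702]
wrist_force: [-0.5, 0.9, 0.6]
finger_gap: 0.0255
```

{"method": "drive_tool", "body": {
  "moves": [
    [[0,0,0,0,0,0,255],[0,0,0,0,0,0,255],[0,0,0,0,0,0,255],[0,0,0,0,0,0,255],[0,0,0,0,0,0,255]]
  ]
}}

```text
clock: 8.3
tcp_pos: [0.6396, -0.1453, 0.1027]
orientation: [-0.088, -0.701, -0.089, 0.702]
wrist_force: [-0.0, 0.9, 1.6]
finger_gap: 0.0255
```

```bash
python3 - <<'E'
from h import *
show()
for i in range(4):
  im=cams.read_camera("scene"); st=readout.get_state(); print(st["wrist_force"].round(2), st["tcp_pos"][2].round(4))
cv2.imwrite("pics/f_sc.png",cv2.resize(im[130:230,150:250],None,fx=6,fy=6,interpolation=2))
E
```

```text
8.3 tcp [ 0.6396 -0.1453  0.1027] F [-0.03  0.87  1.57] M [0.121 0.096 0.032] gap 0.0255 j [-0.35  0.53  0.06  1.1   0.    2.54]
[[-0.001  0.249 -0.969]
 [ 0.001 -0.969 -0.249]
 [-1.    -0.001  0.001]]
[-0.75  0.34  0.9 ] 0.1027
[-0.65  0.66  1.43] 0.1027
[-0.23  0.68  1.67] 0.1027
[-0.44  0.08  1.28] 0.1027
```

View pics/f_sc.png

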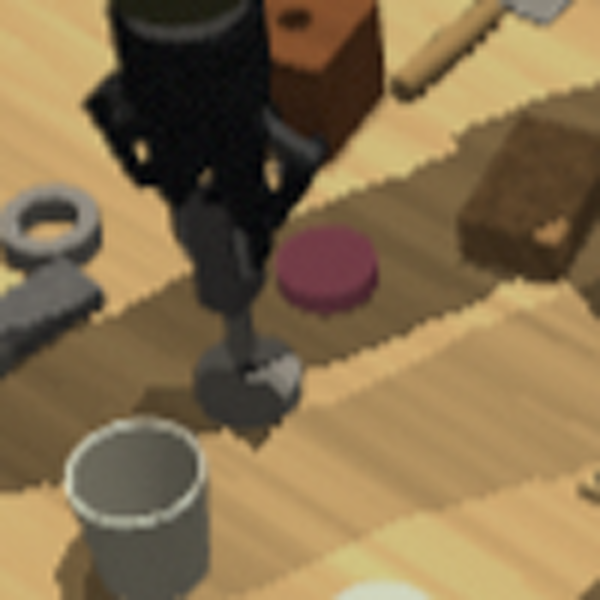

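{"method": "drive_tool", "body": {
  "moves": [
    [[-0.01,0,0,0,0,0,255],[-0.04,0,0,0,0,0,255],[-0.08,0,0,-0.05,0,0,255],[-0.12,0,0,-0.1,0,0,255],[-0.15,0,0,-0.15,0,0,255]]
  ]
}}

```text
clock: 9.12
tcp_pos: [0.64, -0.1455, 0.2551]
orientation: [0.141, 0.693, 0.141, -0.693]
wrist_force: [0.1, -0.4, -1.4]
finger_gap: 0.0254
```

```bash
python3 - <<'E'
from h import *
show()
n=np.array([-.287,-.041,.957]); S=np.array([.505,.197,.096])
T=S+n*.1567; print(T); plan(T,Rdown(np.radians(-40),n))
print("scene proj of disc tip",proj("scene",[.6396,-.1453,.016]),"obs 190.6 191.6")
E
```

```text
9.12 tcp [ 0.64   -0.1455  0.2551] F [ 0.07 -0.36 -1.45] M [ 0.008 -0.037  0.032] gap 0.0254 j [-0.35  0.48  0.35  1.44  0.    2.39]
[[ 0.     0.392 -0.92 ]
 [-0.    -0.92  -0.392]
 [-1.     0.    -0.   ]]
[0.4600271 0.1905753 0.2459619]
t 9.12 shift [ 0.0091 -0.3797  0.0338] turn [-0.4449  0.2622  0.1381] rows>= 6.1
scene proj of disc tip [190.84809149 190.8533987 ] obs 190.6 191.6
```

{"method": "drive_tool", "body": {
  "moves": [
    [[0,-0.045,0.004,-0.04,0.025,0.013,255],[0,-0.09,0.008,-0.08,0.05,0.025,255],[0,-0.14,0.012,-0.12,0.075,0.038,255],[0,-0.19,0.016,-0.17,0.1,0.05,255],[0,-0.24,0.02,-0.22,0.13,0.07,255]]
  ]
}}

```text
clock: 9.75
tcp_pos: [0.5265, 0.0686, 0.2554]
orientation: [0.232, 0.721, 0.201, -0.621]
wrist_force: [1.1, -0.0, -1.2]
finger_gap: 0.0254
```

```bash
python3 - <<'E'
from h import *
show()
n=np.array([-.287,-.041,.957]); S=np.array([.505,.197,.096])
T=S+n*.1567; plan(T,Rdown(np.radians(-40),n))
E
```

```text
9.75 tcp [0.5265 0.0686 0.2554] F [ 1.15 -0.01 -1.19] M [0.038 0.135 0.034] gap 0.0254 j [-0.03  0.1  -0.18  1.15  0.01  2.49]
[[ 0.148  0.578 -0.802]
 [ 0.003 -0.811 -0.584]
 [-0.989  0.084 -0.122]]
t 9.75 shift [-0.0002 -0.1382 -0.0168] turn [-0.2234  0.1316  0.0675] rows>= 2.2
```

{"method": "drive_tool", "body": {
  "moves": [
    [[0,-0.03,-0.004,-0.05,0.03,0.015,255],[0,-0.06,-0.008,-0.1,0.06,0.03,255],[0,-0.1,-0.012,-0.16,0.095,0.05,255],[0,-0.138,-0.017,-0.223,0.132,0.067,255],[0,-0.138,-0.017,-0.223,0.132,0.067,255]]
  ]
}}

```text
clock: 10.38
tcp_pos: [0.4578, 0.192, 0.2457]
orientation: [0.318, 0.736, 0.261, -0.537]
wrist_force: [0.2, 0.4, -2.0]
finger_gap: 0.0255
```

```bash
python3 - <<'E'
from h import *
import pickle
st=show(); im=cams.read_camera("wrist"); cv2.imwrite("pics/b_wrist.png",cv2.convertScaleAbs(im,alpha=1.4)); pickle.dump(st,open("b.pkl","wb"))
R=toolR(st); t=st["tcp_pos"]+R@[.0917,0,0]; print("tip",t,proj("wrist",t,st)); print("spot",proj("wrist",[.505,.197,.096],st))
im=cams.read_camera("scene"); cv2.imwrite("pics/b_sc.png",cv2.resize(im[120:260,230:370],None,fx=5,fy=5,interpolation=2))
im=cams.read_camera("top"); cv2.imwrite("pics/b_top.png",im)
E
```

```text
10.38 tcp [0.4578 0.192  0.2457] F [ 0.2   0.38 -2.01] M [-0.083  0.352 -0.006] gap 0.0255 j [ 0.25 -0.08 -0.41  0.94 -0.03  2.54]
[[ 0.286  0.727 -0.624]
 [ 0.043 -0.661 -0.749]
 [-0.957  0.188 -0.22 ]]
tip [0.48396984 0.19587574 0.15788024] [253.47729062 199.91394488]
spot [256.55072125 179.58203202]
```

View pics/b_wrist.png

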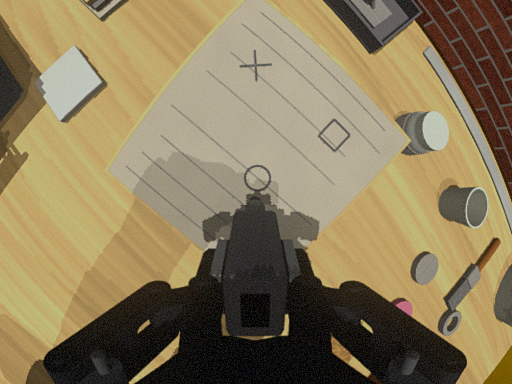

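View pics/b_sc.png

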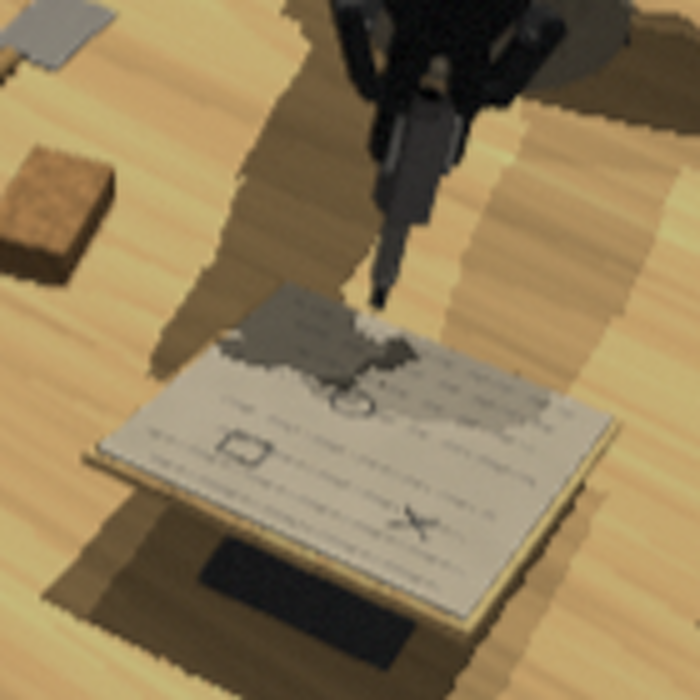

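View pics/b_top.png

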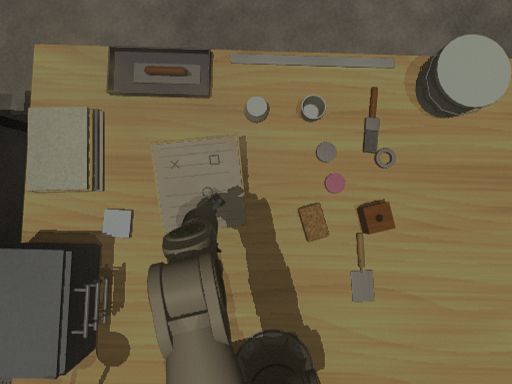

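```bash
python3 - <<'E'
import cv2
im=cv2.imread("pics/b_wrist.png"); cv2.imwrite("pics/b_w1.png",cv2.resize(im[0:200,95:420],None,fx=2.4,fy=2.4,interpolation=2))
im=cv2.imread("pics/b_sc.png")
E
```

```text
(no output)
```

View pics/b_w1.png

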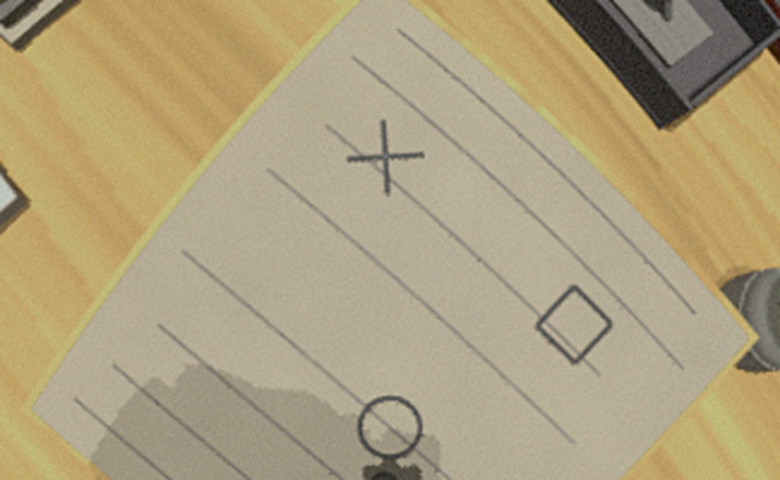

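```bash
cat > fit.py <<'E'
from h import *
import pickle
from scipy.optimize import least_squares
st=pickle.load(open("b.pkl","rb"))
def cp(c,x0,y0,f): return np.array([x0+(c[0]+.5)/f-.5,y0+(c[1]+.5)/f-.5])
T=lambda *c:("top",cp(c,145,125,5)); S=lambda *c:("scene",cp(c,245,170,6)); W=lambda *c:("wrist",cp(c,95,0,2.4))
obs={"C":[T(313,336),S(333,184),W(390,427)],"Q":[T(347,174),S(203,238),W(574,324)],"K":[T(151,196),S(406,327),W(386,156)],
"FL":[T(35,92),S(470,440)],"FR":[T(462,58),S(25,240),W(756,337)],"NR":[T(503,498),S(255,38)],"NL":[T(100,540),S(652,205),W(32,408)]}
cam=["top","scene","wrist"]
def pts(p):
    x,y,yaw,tilt=p[:4]; R=Rot.from_euler("ZY",[yaw,-tilt]).as_matrix(); o=np.array([x,y,.083])
    a,b=p[10:12]
    L={"C":(p[4],p[5]),"Q":(p[6],p[7]),"K":(p[8],p[9]),"FL":(a,b),"FR":(a,-b),"NR":(-a,-b),"NL":(-a,b)}
    return {k:o+R@[v[0],v[1],.017] for k,v in L.items()},R
def f(p):
    P,_=pts(p); r=[]
    for k,l in obs.items():
        for n,uv in l: r+=list((proj(n,P[k],st)+p[12+2*cam.index(n):14+2*cam.index(n)]-uv)/(1 if k in"CQK" else 2))
    r+=list(p[12:]/1.5)+[(p[10]-.13)/.003,(p[11]-.12)/.003]
    return np.array(r)
def run(extra=None):
    p0=[.523,.219,.12,.29,-.02,-.02,.07,-.05,.07,.06,.13,.12]+[0]*6
    s=least_squares(f,p0); return s
if __name__=="__main__":
    s=run(); p=s.x; P,R=pts(p); print(p.round(4)); print("yaw,tilt deg",np.degrees(p[2:4])); print("spot",P["C"].round(4),"n",R[:,2].round(4),"cost",s.cost)
    J=np.linalg.inv(s.jac.T@s.jac); print("sd tilt deg",np.degrees(J[3,3]**.5)); print(f(p)[:40].round(1))
    np.save("spot.npy",np.array([P["C"],R[:,2]]))
E
python3 fit.py
```

```text
[ 0.5296  0.2196  0.1247  0.2999 -0.021  -0.0191  0.0674 -0.0474  0.0654
  0.0602  0.1273  0.1161  0.2418  0.6436 -0.0892  0.4597  0.0669 -0.1361]
yaw,tilt deg [ 7.14339661 17.1802447 ]
spot [0.507  0.1976 0.093 ] n [-0.2931 -0.0367  0.9554] cost 2.417735945334246
sd tilt deg 1.2370572345596187
[ 0.2 -0.1 -0.1  0.2 -0.1  0.   0.1 -0.1  0.2 -0.1  0.   0.  -0.1  0.
  0.3 -0.   0.1  0.1 -0.4  0.1 -0.1  0.2  0.  -0.6 -0.4 -0.5  0.2 -0.
  0.4  0.2 -0.   0.  -0.4  0.1 -0.2 -0.2 -0.4 -0.   0.2  0.4]
```

```bash
python3 - <<'E'
from h import *
S,n=np.load("spot.npy"); plan(S+n*.1067,Rdown(np.radians(-40),n))
E
```

```text
t 10.53 shift [ 0.0536 -0.0011 -0.0007] turn [-0.0007  0.0004  0.0073] rows>= 0.9
```

{"method": "drive_tool", "body": {
  "moves": [
    [[0.01,0,0,0,0,0.007,255],[0.02,-0.001,-0.001,0,0,0.007,255],[0.032,-0.001,-0.001,0,0,0.007,255],[0.043,-0.001,-0.001,0,0,0.007,255],[0.05,-0.001,-0.001,0,0,0.007,255]]
  ]
}}

```text
clock: 11.15
tcp_pos: [0.4748, 0.1935, 0.1972]
orientation: [0.319, 0.737, 0.257, -0.537]
wrist_force: [-1.2, -0.0, -1.9]
finger_gap: 0.0257
```

```bash
python3 - <<'E'
from h import *
S,n=np.load("spot.npy")
st=show(); im=cams.read_camera("wrist"); cv2.imwrite("pics/g_w.png",cv2.resize(cv2.convertScaleAbs(im[130:250,190:320],alpha=1.5),None,fx=5,fy=5,interpolation=2))
R=toolR(st); t=st["tcp_pos"]+R@[.0917,0,0]; print("tip-spot, along n mm",(t-S)@n*1000,"lateral",np.linalg.norm((t-S)-n*((t-S)@n))*1000)
print("proj tip/spot wrist",proj("wrist",t,st),proj("wrist",S,st),"scene",proj("scene",t),proj("scene",S))
im=cams.read_camera("scene"); cv2.imwrite("pics/g_sc.png",cv2.resize(im[150:230,260:340],None,fx=8,fy=8,interpolation=2))
plan(S+n*.0977,Rdown(np.radians(-40),n))
E
```

```text
11.15 tcp [0.4748 0.1935 0.1972] F [-1.18 -0.01 -1.86] M [-0.04   0.373 -0.032] gap 0.0257 j [ 0.25 -0.02 -0.48  0.81 -0.04  2.54]
[[ 0.291  0.722 -0.628]
 [ 0.036 -0.664 -0.747]
 [-0.956  0.195 -0.22 ]]
tip-spot, along n mm 17.43157586295368 lateral 0.43477494146187295
proj tip/spot wrist [253.47027059 199.91813674] [253.83383059 193.23198014] scene [301.34673973 195.12626261] [300.07781856 199.98236935]
t 11.25 shift [ 0.0116  0.0003 -0.0004] turn [-0.0007  0.002   0.0014] rows>= 0.2
```

View pics/g_w.png

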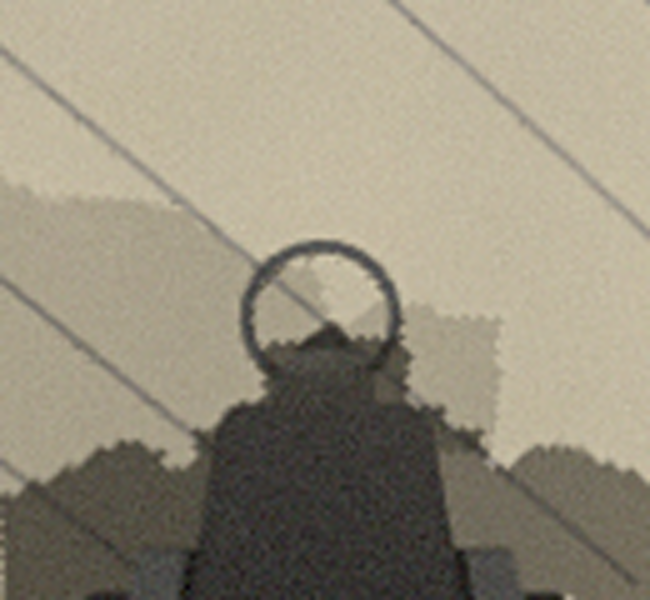

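View pics/g_sc.png

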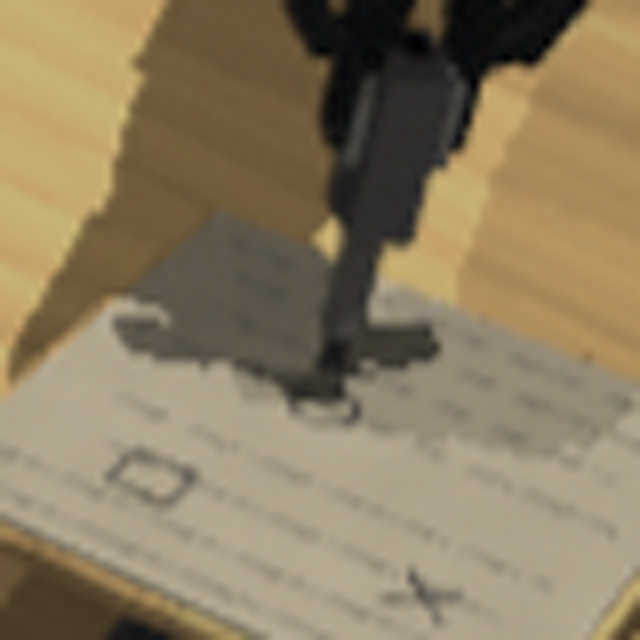

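{"method": "drive_tool", "body": {
  "moves": [
    [[0.003,0,0,0,0.001,0.001,255],[0.006,0,0,0,0.001,0.001,255],[0.009,0,0,0,0.001,0.001,255],[0.0115,0,0,0,0.001,0.001,255],[0.013,0,0,0,0.001,0.001,255]]
  ]
}}

```text
clock: 11.88
tcp_pos: [0.4783, 0.194, 0.1847]
orientation: [0.319, 0.738, 0.257, -0.537]
wrist_force: [0.2, 0.4, -2.5]
finger_gap: 0.0253
```

```bash
cat > chk.py <<'E'
from h import *
import sys
S,n=np.load("spot.npy")
F=[];Z=[]
for i in range(6):
  im=cams.read_camera("scene" if i else "wrist"); st=readout.get_state(); F.append(st["wrist_force"]); R=toolR(st); t=st["tcp_pos"]+R@[.0917,0,0]; Z.append(t-S)
  if i==0: w=im
t=np.mean(Z,0); print("clock",round(st["clock"],2),"F",np.mean(F,0).round(2),"along tool axis",(np.mean(F,0)@R[:,0]).round(2),"tip-spot n mm",(t@n*1000).round(2),"lat",(np.linalg.norm(t-n*(t@n))*1000).round(2),"ang",np.degrees(np.arccos(-R[:,0]@n)).round(2),"gap",round(st["finger_gap"],4))
k=sys.argv[1]
cv2.imwrite(f"pics/{k}_w.png",cv2.resize(cv2.convertScaleAbs(w[130:250,190:320],alpha=1.5),None,fx=5,fy=5,interpolation=2))
cv2.imwrite(f"pics/{k}_sc.png",cv2.resize(im[150:230,260:340],None,fx=8,fy=8,interpolation=2))
E
python3 chk.py h1
```

```text
clock 12.18 F [-0.04  0.22 -1.51] along tool axis 1.43 tip-spot n mm 4.5 lat 0.64 ang 0.05 gap 0.0254
```

View pics/h1_sc.png

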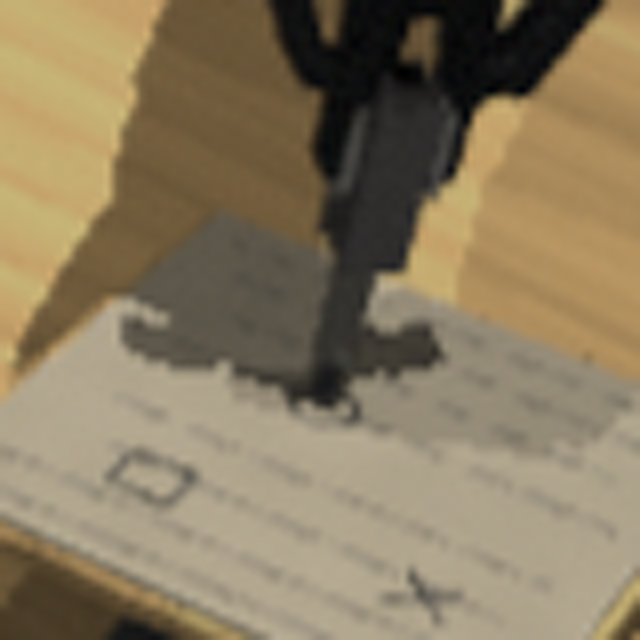

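View pics/h1_w.png

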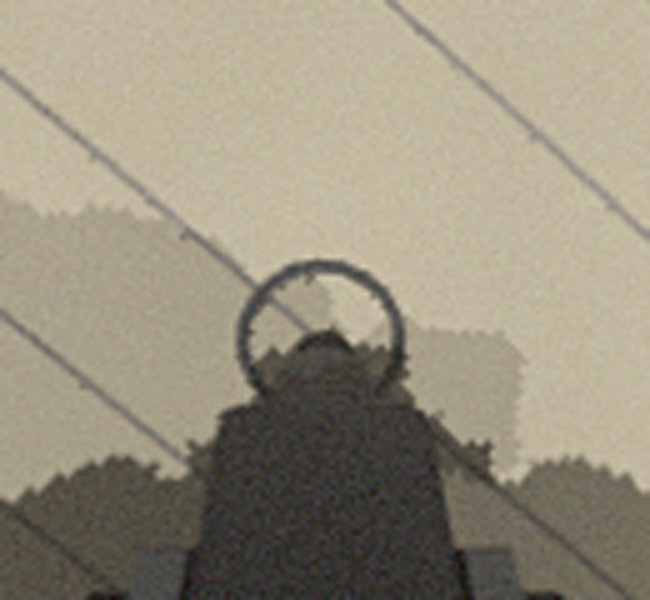

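{"method": "drive_tool", "body": {
  "moves": [
    [[0.001,0,0,0,0,0,255],[0.002,0,0,0,0,0,255],[0.0035,0,0,0,0,0,255],[0.005,0,0,0,0,0,255],[0.006,0,0,0,0,0,255]]
  ]
}}

```text
clock: 12.8
tcp_pos: [0.4802, 0.1943, 0.1792]
orientation: [0.319, 0.738, 0.257, -0.537]
wrist_force: [-1.2, -0.7, 0.3]
finger_gap: 0.0259
```

```bash
python3 chk.py h2
```

```text
clock 13.1 F [-0.73  0.06  0.1 ] along tool axis -0.3 tip-spot n mm -1.32 lat 0.48 ang 0.05 gap 0.0256
```

{"method": "drive_tool", "body": {
  "moves": [
    [[0.001,0,0,0,0,0,255],[0.002,0,0,0,0,0,255],[0.003,0,0,0,0,0,255],[0.004,0,0,0,0,0,255],[0.0042,0,0,0,0,0,255]]
  ]
}}

```text
clock: 13.72
tcp_pos: [0.4814, 0.1944, 0.1753]
orientation: [0.319, 0.738, 0.257, -0.536]
wrist_force: [-1.6, 0.6, 0.4]
finger_gap: 0.0253
```

{"method": "drive_tool", "body": {
  "moves": [
    [[0,0,0,0,0,0,255],[0,0,0,0,0,0,255],[0,0,0,0,0,0,255],[0,0,0,0,0,0,255],[0,0,0,0,0,0,255]]
  ]
}}

```text
clock: 14.35
tcp_pos: [0.4814, 0.1945, 0.1753]
orientation: [0.319, 0.738, 0.257, -0.536]
wrist_force: [-2.0, 0.8, 1.2]
finger_gap: 0.0255
```

```bash
python3 chk.py h3
```

```text
clock 14.65 F [-1.54 -0.12  1.33] along tool axis -1.72 tip-spot n mm -5.49 lat 0.44 ang 0.04 gap 0.0254
```

View pics/h3_sc.png

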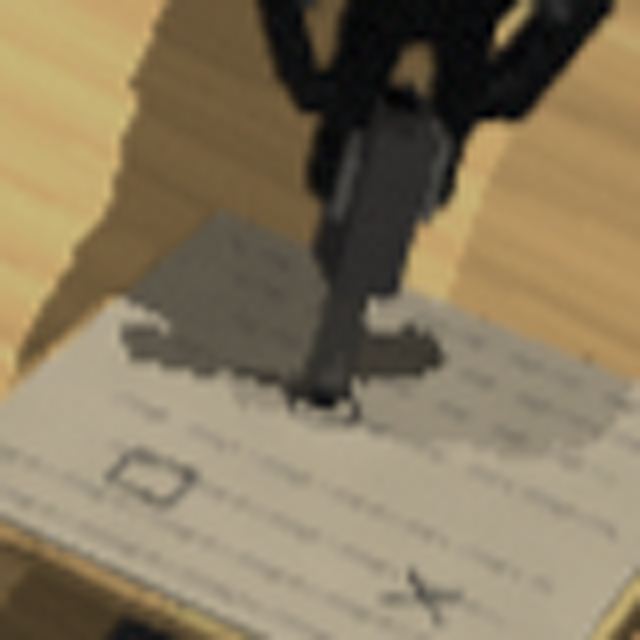

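View pics/h3_w.png

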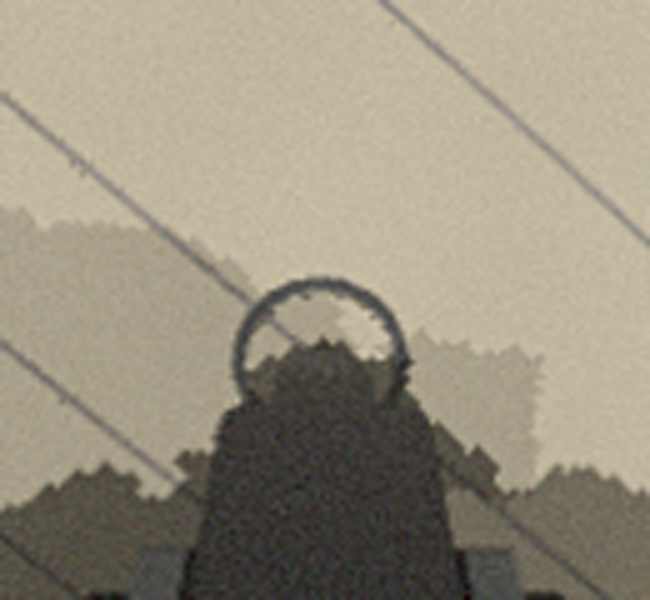

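```bash
python3 -c "
from workcell import env; print(env.hand_in())"
```

```text
the job is handed in; nothing more can be done
None
```

I zeroed the gauge on the plain steel disc and handed the job in with the gripper still holding the probe on the pencilled circle. No verdict was reported, so the checks below are my own measurements.

- **Zeroing:** I lifted the gauge straight out of the stand and left the pink disc alone. I pressed the probe upright on the steel disc with about 3 N, roughly 5 mm in, for about 1.5 s.
- **Final placing:** The probe presses on the board at about 3.2 N, roughly 5.5 mm in, which is about half-way. Its centre is about 0.5 mm from my fitted circle centre, and the axis is 0.04° from my fitted board normal. That normal itself is only good to about 1.2°. The gripper was still, and the last scene and wrist pictures showed the probe inside the circle.
- **Disagreement:** My first two-camera heights came out low: the disc top read 10 mm instead of 16 mm, and the board centre about 6 mm low. I therefore fitted the board using the stated hinge height and the wrist view. On both surfaces, contact came within about 1 mm of where I expected it.
- **Not checked:** I never read the contact forces or the plunger directly. I worked them out from the wrist force, which has about 0.5 N of noise, and from how far the tool had travelled.

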